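# Cross the polariscope for tube inspection

### The job

Make the polariscope ready for inspecting the glass tube: press the grey lamp button on the power unit right down and let it come up again, then push the analyser's lever round with a fingertip until it stands over the long mark in the middle of the scale, and come away. Only touch and push, do not take the lever's post between the fingers, and leave the tube on its rests and everything else on the bench where it is.

Things in the scene. Friction and masses are not known exactly. Their poses are not given: they have to be found in the camera images.
- polariscope: bench polariscope, fixed to the bench: pale base box 245 x 200 x 55 mm with a round lamp window, a column at its back (+x of its frame) carrying a round black head (radius 75 mm, top 206 mm above the bench) over the window. Origin on the bench straight below the head's centre; its -x is the front. It stands to the left or to the right, at any yaw up to 0.35 rad
- analyser_axis (a point): centre of the analyser ring on top of the head, on its vertical turning axis, 214 mm above the bench; axes as the polariscope's
- long_mark (a point): middle of the long white mark on the head's top face, 66 mm from the axis, straight in front (-x of the polariscope). The scale has 15 white marks 10 degrees apart; the middle one alone is long and wide (17 x 3 mm) and also runs down the rim; seven short marks (8.5 x 1.4 mm) lie on each side of it
- analyser (a joint): angle (rad) of the analyser ring (aluminium, radius 55 mm, holding a dark filter) and its lever; 0 = lever exactly over the long mark, positive = counter-clockwise seen from above, stops at -1.25 and +1.25. It starts between -1.1 and -0.45, so the lever must go counter-clockwise. Turns stiffly (about 1.5 N at the post) and stays where it is left
- lever_post (a point): on the centre line, 233 mm above the bench, of the black upright finger post (14 mm diameter, top 250 mm above the bench) at the lever's outer end, 100 mm from the axis, outside the head's rim; free all round above 219 mm. The lever is a flat steel arm 5 mm wide, 213 to 218 mm above the bench, from the ring out over the scale; it is also the pointer, a dark line along its middle
- power_unit: the lamp's power unit, fixed to the bench: pale box 170 x 140 x 85 mm with a black knob and a blank display on its front (-x of its frame); origin on the bench below its centre. It stands on the other side from the polariscope, at any yaw up to 0.35 rad
- lamp_button_top (a point): centre of the top of the round grey push button (24 mm diameter, in a black housing) on top of the power unit, 40 mm in front of its centre; its height is the point's
- lamp_button (a joint): travel of the button (m): 0 = up, 0.006 = fully down; a spring of 5 N at full travel returns it
- glass_tube: empty capped glass blood tube, 13 mm thick and about 100 mm long with a 17 mm cap, lying along y on two black rests under the polariscope's head; origin under its middle. A bystander
- beaker: small clear plastic cup, 54 mm wide, 60 mm high, empty, on the side near the robot; origin under its centre. A bystander
- dropper: small bottle with a white cap, 34 mm wide, 85 mm high, between the polariscope and the power unit; origin under its centre. A bystander
- loupe: black round hand loupe standing on the bench, 42 mm wide, 46 mm high, on the side near the robot; origin under its centre. A bystander
- marker: white and black marker pen lying on the bench on the side near the robot, 131 x 13 x 13 mm; origin under its body. A bystander
- caliper: steel sliding caliper lying flat between the polariscope and the power unit, about 180 x 60 x 12 mm; origin under its black slide. A bystander

How it is judged (in metres and radians):
On the way, in this order (a step that is already met when the one before it is completed fails the run):
1. the lamp button is pressed right down (value of joint lamp_button above 0.0045 m), for 0.05 s.
2. the lever stands over the long mark, the button is up again (value of joint analyser between -0.052 and 0.052 rad and value of joint lamp_button below 0.0015 m), for 0.2 s.
At the end, for the whole second after the job is handed in: The lever is at rest within 3 degrees (0.052 rad) of the long mark, the lamp button has been pressed down at least 4.5 mm and is up again (under 1.5 mm), the glass tube lies on its rests and no bystander has moved 30 mm or more (all of step 2 and velocity of joint analyser between -0.02 and 0.02 rad/s and distance of each of glass_tube, beaker, dropper, loupe, marker, caliper from where it was at the start of the episode below 0.03 m and z of glass_tube in the frame of polariscope above 0.055 m); the robot touches nothing.
It fails at once if the lever's post is taken between the fingers (contact force between the fingers and analyser above 0.5 N and horizontal distance between the grasp point and lever_post below 0.006 m and distance between the grasp point and lever_post below 0.03 m).
It fails at once if a bystander is pushed, knocked or lifted away (distance of any of glass_tube, beaker, dropper, loupe, marker, caliper from where it was at the start of the episode above 0.03 m).
It also fails if it takes over 51 s, if anything falls off the work surface, if the arm or the gripper's body presses on something with over 40 N, if the wrist force passes 120 N, or if a joint passes its speed limit or range.

### The arm

A 6-joint arm with a two-finger parallel gripper is mounted at the origin on the work surface. World frame = base frame: x ahead of the robot, y to its left, z up, the work surface at z = 0. Lengths are in m, angles in degrees, forces in N, time in s.
With the tool pointing down it reaches from about 0.35 to 0.875 m from the base axis. Payload 4.2 kg.
Tool frame: the origin (TCP) lies on the front face of the gripper's body, between the roots of the fingers; the fingertips stand finger_overhang ahead of it and the grasp point (between the pads) lies 51 mm ahead of it (finger_overhang is the distance from the TCP to the fingertips, in m); z points along the fingers, y is the line along which they close (so a half turn about z gives the same grasp; the last joint's range is limited). The gripper opens to 87 mm and grips with 3 to 60 N. Pads are 19 mm wide; open, the fingers measure 117 mm over their backs; the gripper's body (75 mm by 190 mm) begins 51 mm behind the grasp point.
Start: joints at [83.171, 22.042, 0.453, 0, -68.411, -14.817], TCP at [0.231, 0.581, 0.292] pointing down, gripper open.
Joint ranges: [-179.83, 179.83], [-69.29, 118.12], [-61.27, 80.66], [-181.25, 117.63], [-171.15, -9.14], [-177.46, 177.46]. Speed limits (degrees/s): [159.86, 159.86, 180, 180, 180, 180].

### API

Orientations are given as a 3x3 rotation matrix whose columns are the frame's x, y, z axes.
In Python, from station import sense, capture, camera_model, finish_job, finger_overhang gives the robot as it stands. The module is installed in compiled form; this text tells all that it offers.
- The arm moves only by the tool jog_arm, never from a script. Its argument "rows" is a list that holds one entry, the list of rows, each a list of 4 numbers: the shift along the tool's x, y, z in m, then the turn about the tool's z in rad. A call has 1 to 20 rows; each row shifts and turns the commanded pose from where the row before left it, along the tool's axes as they then stand; what a row does not reach is not made up. A row lasts 1/8 s, in which the tool goes at most 62.5 mm and 10.7 degrees, less where a joint would pass 70% of its speed; a pose out of reach is approached as far as the arm can. A call is refused whole if a number of a shift passes 0.0625 or a number of a turn 0.188, either way. A call with a gripper value outside its range is refused whole. "claw" is the opening, from 0 (shut) to 1 (fully open), set as the call begins (left out, the last holds). The fingers move at their own pace and stop on an object; the grip force is fixed at half the most. Time passes only in rows, so rows that do not move let the fingers close. It gives the time, the measured TCP pose, the force, the opening and the grip force at its end, in the units of the state.
- sense(): the state, without advancing time (a new reading comes with each control period).
- capture(name): name is "side" or "top"; returns the picture (420x560x3 uint8, red, green, blue); there is no depth.
- camera_model(name): a dict with "fovy" (degrees; the focal length in pixels is half the picture's height over the tangent of half this angle, whatever the lens; pixels are square), "cx", "cy" (the principal point, pixels), "eye" and "rotation" of the camera in the world. Camera axes: x right, y down, z forward; pixel columns grow to the right and rows downward; lengths in m; the calibration is good to about 2 mm. A picture is of the moment at which its call begins. camera_model takes no time and is no camera call.
- finish_job(): hands the job in; it is judged then, once.
The state is a dict: "time_s": time; "joints": joint angles; "joint_velocities": joint speeds; "effort": joint torques, N m; "tcp_pos": TCP position; "ee_rot": TCP orientation; "wrist_force": force on the tool from outside, world axes, zero at the start; "moment": the same for the moment, N m; "gripper_width": opening from 0.0 (shut) to 1.0 (fully open); "gripper_force": force on a finger pad.
Only numpy, scipy, OpenCV 4.12 (cv2) and the standard library are available. Lean on these libraries where they do the work, as an engineer would, in place of code of your own. Each camera call takes 0.05 s, during which the arm holds its last target. There are 200 camera calls.

## Working session

There is one attempt and no reset: what is moved stays moved. The work goes in short steps, Python scripts to look and compute and a tool call to move; the robot and the scene stay as the last step left them, time stands still between calls to the robot, and variables do not carry over. Pictures are saved under pics/ and viewed, at most 10 in all, crops included, and the job is handed in when it is done.

Besides the shell and the picture viewer there is one more tool, called by a JSON object that holds its "name" and its "arguments", one argument or row to a line. jog_arm: Moves the arm, as the interface text tells. Its arguments: {"type":"object","properties":{"rows":{"type":"array"},"claw":{"type":"number"}},"required":["rows"]}

```bash
mkdir -p pics
python3 - <<'E'
from station import *
import cv2
s=sense();print(s['time_s'],s['tcp_pos'],s['ee_rot'],s['gripper_width'],finger_overhang)
for n in('side','top'):
    print(n,camera_model(n)); cv2.imwrite(f'pics/{n}0.png',capture(n)[:,:,::-1])
E
```

```text
0.0 [0.23032992 0.58054298 0.29118304] [[ 9.29423969e-01 -3.69012953e-01 -7.25783164e-04]
 [-3.69013663e-01 -9.29421879e-01 -1.97162868e-03]
 [ 5.29977709e-05  2.10030286e-03 -9.99997793e-01]] 1.003134801904433 0.0697
side {'fovy': 57.28734040058459, 'cx': 279.3318364742406, 'cy': 210.783071446686, 'eye': array([ 0.1605598 , -0.55217396,  0.6691822 ]), 'rotation': array([[ 0.81830203, -0.37351253,  0.43688692],
       [-0.57450188, -0.50748941,  0.6421854 ],
       [-0.01814881, -0.77649397, -0.62986326]])}
top {'fovy': 55.415256280611295, 'cx': 281.77734879074393, 'cy': 208.80267074364218, 'eye': array([ 0.45197757, -0.03159061,  1.13704136]), 'rotation': array([[-0.02346519, -0.99716916,  0.07143559],
       [-0.99962904,  0.02439121,  0.01211819],
       [-0.01382628, -0.07112473, -0.9973716 ]])}
```

View pics/top0.png

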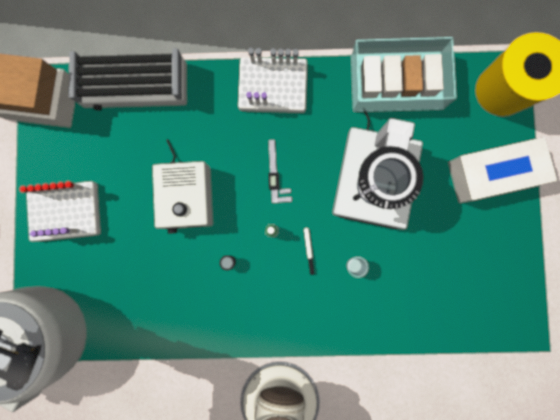

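View pics/side0.png

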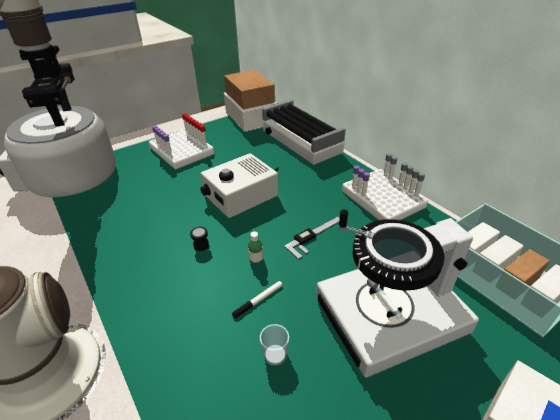

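The top view shows the power unit near (182,195) with its button at (179,209), and the polariscope head near (390,178). The side view shows the post at about (343,217) and the button at (226,175). I'll take one enlarged composite of these areas.

Run:
```python
import cv2,numpy as np
t=cv2.imread('pics/top0.png');s=cv2.imread('pics/side0.png')
z=lambda im,x,y,w,h:cv2.resize(im[y:y+h,x:x+w],(400,300),interpolation=cv2.INTER_CUBIC)
a=np.vstack([np.hstack([z(t,340,127,100,75+25-25),z(s,330,200,120,90)]),np.hstack([z(t,150,170,80,60),z(s,190,150,80,60)])])
# first tile 100x75 -> 4x at (340,140)
a[:300,:400]=z(t,340,142,100,75)
cv2.imwrite('pics/c1.png',a)
```

```text
(no output)
```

View pics/c1.png

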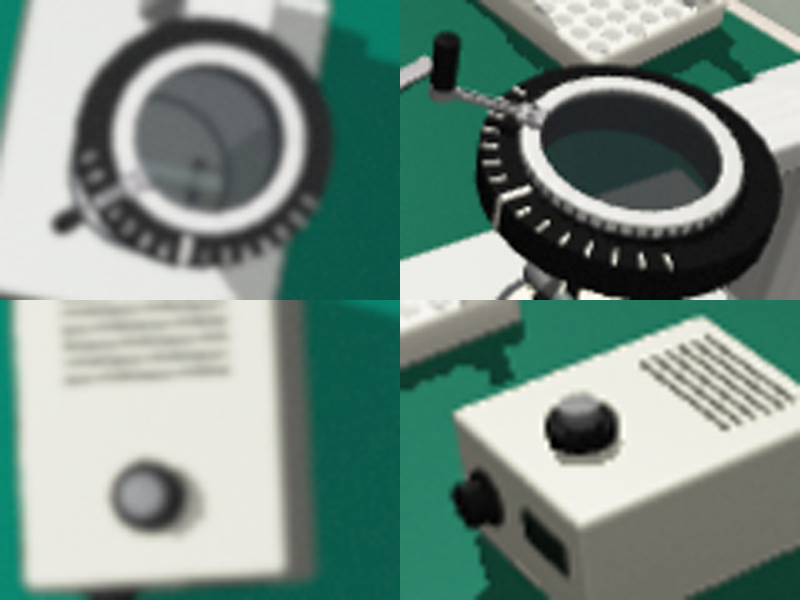

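The composite shows, in original pixels:
- **Top view:** ring centre about (392,176.5), long mark about (386.2,203), post tip about (355,198), button about (179,208.6).
- **Side view:** ring centre about (400,243), long mark about (364,258), post top about (344,210.5), button about (225.6,171).

Next I'll mask the ring and button and triangulate.

```bash
cat > h.py <<'E'
import numpy as np,cv2
from station import camera_model
def ray(n,p):
    m=camera_model(n);f=210/np.tan(np.radians(m['fovy']/2))
    d=np.array(m['rotation'])@np.array([(p[0]-m['cx'])/f,(p[1]-m['cy'])/f,1]);return np.array(m['eye']),d/np.linalg.norm(d)
def plane(n,p,z):
    e,d=ray(n,p);return e+d*(z-e[2])/d[2]
def tri(pt,ps):
    e,d=ray('top',pt);g,h=ray('side',ps)
    a=np.linalg.lstsq(np.c_[d,-h],g-e,rcond=None)[0]
    u,v=e+a[0]*d,g+a[1]*h;return (u+v)/2,np.linalg.norm(u-v)
def ring(n,img,box):
    x0,y0,x1,y1=box;c=img[y0:y1,x0:x1].min(2)
    m=(c>165).astype(np.uint8)
    cs,_=cv2.findContours(m,cv2.RETR_CCOMP,cv2.CHAIN_APPROX_NONE)
    return [(np.array(e[0])+[x0,y0],e[1]) for e in map(cv2.fitEllipse,[k for k in cs if len(k)>40])]
E
python3 - <<'E'
from h import *
t=cv2.imread('pics/top0.png');s=cv2.imread('pics/side0.png')
print('ring',ring('top',t,(358,145,424,212)),ring('side',s,(350,215,450,295)))
for n,a,b in(('ring',(392,176.5),(399.6,243.5)),('mark',(386.2,203.2),(364.5,259)),('post top',(355,198.5),(344.1,210.5)),('button',(179,208.6),(225.6,171))):
    print(n,*tri(a,b))
for n,z,a,b in(('ring',.217,(392,176.5),(399.6,243.5)),('mark',.206,(386.2,203.2),(364.5,259)),('posttop',.25,(355,198.5),(344.1,210.5)),('btn',.105,(179,208.6),(225.6,171))):
    print(n,plane('top',a,z),plane('side',b,z))
# power box corners in side/top
E
```

```text
ring [(array([371.5331068 , 206.62253189]), (11.662506103515625, 40.02119064331055)), (array([391.72130585, 176.23680305]), (45.64424133300781, 46.59245300292969)), (array([392.02711868, 176.16117477]), (38.487640380859375, 39.06618881225586)), (array([398.32855606, 146.44491136]), (3.4266834259033203, 28.020492553710938)), (array([364.6706562 , 155.76237392]), (16.76898193359375, 30.562742233276367))] [(array([421.93110657, 291.28420258]), (6.336472034454346, 27.673507690429688)), (array([389.77789688, 291.44268799]), (6.435737133026123, 26.914649963378906)), (array([356.71866274, 281.11234283]), (16.773839950561523, 24.986080169677734)), (array([399.16724014, 244.93231773]), (39.90069580078125, 62.57612228393555)), (array([440.16674805, 230.93595123]), (24.519630432128906, 25.149982452392578))]
ring [ 0.58825427 -0.2790472   0.21352057] 0.003390779969250912
mark [ 0.52572721 -0.26428845  0.20232283] 0.0009162931877456057
post top [ 0.53831344 -0.18727917  0.24891084] 0.00945251165867302
button [0.53316077 0.2478143  0.10463374] 0.00040681861302205926
ring [ 0.58647873 -0.27689065  0.217     ] [ 0.58661643 -0.28194968  0.217     ]
mark [ 0.5257912  -0.26367797  0.206     ] [ 0.52243017 -0.26633629  0.206     ]
posttop [ 0.53448193 -0.18406759  0.25      ] [ 0.5417348  -0.19037944  0.25      ]
btn [0.53295175 0.24780999 0.105     ] [0.533093   0.24718828 0.105     ]
```

Heights and radii agree with the spec: the mark is 64 mm from the axis and the post 101 mm, so the analyser is at about -0.87 rad. I'll go above the button with the fingers shut.

{"name": "jog_arm", "arguments": {
  "rows": [
    [[0.02, 0.01, 0, 0], [0.04, 0.02, 0, 0], [0.045, 0.022, 0, 0], [0.045, 0.022, 0, 0], [0.045, 0.022, 0, 0], [0.045, 0.022, 0, 0], [0.045, 0.022, 0.005, 0], [0.045, 0.022, 0.015, 0], [0.04, 0.02, 0.025, 0], [0.025, 0.012, 0.025, 0], [0.01, 0.004, 0.016, 0], [0, 0, 0, 0], [0, 0, 0, 0]]
  ],
  "claw": 0
}}

```text
time_s: 1.72
tcp_pos: [0.5339, 0.2483, 0.2072]
ee_rot: [[0.93, -0.368, 0.001], [-0.368, -0.93, 0.001], [0.001, -0.001, -1.0]]
wrist_force: [0.3, 0.3, 0.6]
gripper_width: 0.005
gripper_force: 0.0
```

Run:
```python
from h import *
from station import *
s=sense();R=np.array(s['ee_rot']);p=np.array(s['tcp_pos']);print(s['time_s'],p,s['wrist_force'],s['gripper_width'])
tip=p+R[:,2]*finger_overhang;print('tip',tip,'to button, tool axes',R.T@(np.array([.533,.2475,.105])-tip))
im=capture('side')[:,:,::-1];t=capture('top')[:,:,::-1]
z=lambda im,x,y,w,h:cv2.resize(im[y:y+h,x:x+w],(400,300),interpolation=cv2.INTER_CUBIC)
cv2.imwrite('pics/c2.png',np.hstack([z(t,140,160,100,75),z(im,180,110,100,75)]))
```

```text
1.725 [0.53391099 0.24830891 0.20723061] [0.31970041 0.30805896 0.56146885] 0.005171682077717311
tip [0.53401257 0.24836923 0.13753071] to button, tool axes [-0.00065568  0.00122431  0.03252844]
```

View pics/c2.png

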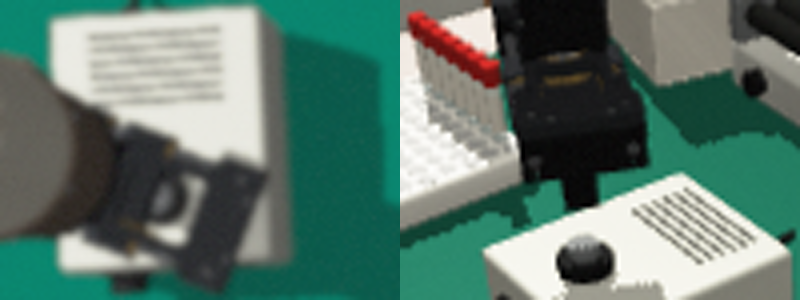

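The fingers are centred over the button, with the tips about 32 mm above it. I'll press gently now.

{"name": "jog_arm", "arguments": {
  "rows": [
    [[0, 0.001, 0.014, 0], [0, 0, 0.012, 0], [0, 0, 0.004, 0], [0, 0, 0.003, 0], [0, 0, 0.003, 0], [0, 0, 0.002, 0], [0, 0, 0, 0], [0, 0, 0, 0]]
  ]
}}

```text
time_s: 2.82
tcp_pos: [0.5332, 0.2463, 0.171]
ee_rot: [[0.93, -0.368, 0.0], [-0.368, -0.93, -0.0], [0.0, 0.0, -1.0]]
wrist_force: [-8.8, -1.5, 15.5]
gripper_width: 0.01
gripper_force: 7.4
```

15 N suggests the stop has been reached. I'll back off in small steps so the spring force shows the travel.

{"name": "jog_arm", "arguments": {
  "rows": [
    [[0, 0, -0.002, 0], [0, 0, 0, 0], [0, 0, 0, 0]]
  ]
}}

```text
time_s: 3.2
tcp_pos: [0.5334, 0.2464, 0.1711]
ee_rot: [[0.93, -0.369, 0.0], [-0.369, -0.93, -0.0], [0.0, 0.0, -1.0]]
wrist_force: [-4.9, -0.9, 7.0]
gripper_width: 0.001
gripper_force: 3.7
```

{"name": "jog_arm", "arguments": {
  "rows": [
    [[0, 0, -0.002, 0], [0, 0, 0, 0]]
  ]
}}

```text
time_s: 3.45
tcp_pos: [0.5336, 0.2465, 0.1725]
ee_rot: [[0.929, -0.369, 0.0], [-0.369, -0.929, -0.0], [0.0, -0.0, -1.0]]
wrist_force: [-2.0, -0.9, 3.8]
gripper_width: 0.005
gripper_force: 2.0
```

{"name": "jog_arm", "arguments": {
  "rows": [
    [[0, 0, -0.002, 0], [0, 0, 0, 0]]
  ]
}}

```text
time_s: 3.7
tcp_pos: [0.5337, 0.2465, 0.1743]
ee_rot: [[0.929, -0.369, 0.0], [-0.369, -0.929, 0.0], [0.0, -0.0, -1.0]]
wrist_force: [-1.9, -1.6, 2.9]
gripper_width: 0.006
gripper_force: 1.5
```

The stop was at TCP 0.171 and the spring unloads towards about 0.177, so the button had its full 6 mm travel. I'll rise, cross to the far side of the post and turn the finger face square to the push direction.

{"name": "jog_arm", "arguments": {
  "rows": [
    [[0, 0, -0.02, 0], [0, 0, -0.045, 0], [0, 0.015, -0.045, 0], [0.015, 0.028, -0.04, 0], [0.02, 0.038, -0.02, 0], [0.021, 0.04, -0.006, 0], [0.021, 0.04, 0, 0], [0.021, 0.04, 0, 0], [0.021, 0.04, 0, 0], [0.021, 0.04, 0, 0], [0.021, 0.04, 0, 0], [0.02, 0.03, 0, 0], [0.012, 0.013, 0, 0], [0, 0, 0, 0.12], [0, 0, 0, 0.15], [0, 0, 0, 0.15], [0, 0, 0, 0.15], [0, 0, 0, 0.15], [0, 0, 0, 0], [0, 0, 0, 0]]
  ]
}}

```text
time_s: 6.2
tcp_pos: [0.579, -0.1626, 0.35]
ee_rot: [[0.458, -0.889, 0.0], [-0.889, -0.458, 0.0], [-0.0, -0.0, -1.0]]
wrist_force: [0.5, 0.2, -0.5]
gripper_width: 0.005
gripper_force: 0.0
```

Run:
```python
from h import *
from station import *
s=sense();R=np.array(s['ee_rot']);p=np.array(s['tcp_pos']);print(s['time_s'],p,s['wrist_force'],R)
tip=p+R[:,2]*finger_overhang
print('tip to post',R.T@(np.array([.541,-.189,.227])-tip))
for n in('side','top'):
    im=capture(n)[:,:,::-1];cv2.imwrite(f'pics/{n}1.png',im)
    e=camera_model(n);f=210/np.tan(np.radians(e['fovy']/2));q=np.array(e['rotation']).T@(tip-e['eye']);print(n,'tip px',e['cx']+f*q[0]/q[2],e['cy']+f*q[1]/q[2])
z=lambda im,x,y,w,h:cv2.resize(im[y:y+h,x:x+w],(400,300),interpolation=cv2.INTER_CUBIC)
cv2.imwrite('pics/c3.png',np.hstack([z(cv2.imread('pics/top1.png'),320,130,120,90),z(cv2.imread('pics/side1.png'),310,160,160,120)]))
```

```text
6.2 [ 0.57895621 -0.16261468  0.35004101] [ 0.51217787  0.15407623 -0.48903145] [[ 4.57866112e-01 -8.89021143e-01  1.73829382e-04]
 [-8.89021160e-01 -4.57866100e-01  1.07925154e-04]
 [-1.63571624e-05 -2.03953270e-04 -9.99999979e-01]]
tip to post [0.00608026 0.04584991 0.05333156]
side tip px 350.58656767695345 181.26305743993944
top tip px 346.6477224309815 176.84169583598043
```

View pics/c3.png

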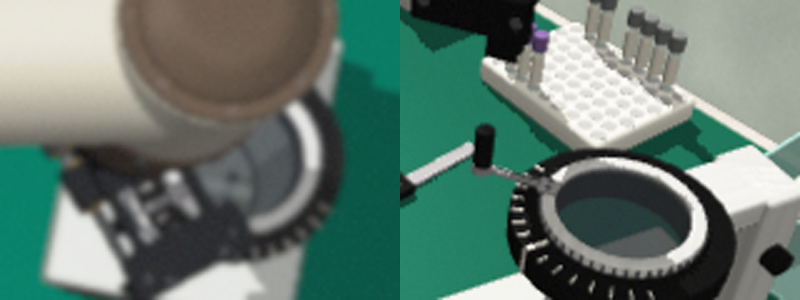

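The side view shows the closed fingers at composite (510,50) near the predicted tip, behind and above the post at (484,145). I'll descend on the clockwise side of the post and ease up to it.

{"name": "jog_arm", "arguments": {
  "rows": [
    [[0.006, 0, 0.015, 0], [0, 0, 0.025, 0], [0, 0, 0.012, 0], [0, 0.008, 0, 0], [0, 0.008, 0, 0], [0, 0.006, 0, 0], [0, 0, 0, 0]]
  ]
}}

```text
time_s: 7.18
tcp_pos: [0.5615, -0.1787, 0.2992]
ee_rot: [[0.455, -0.89, 0.002], [-0.89, -0.455, -0.0], [0.001, -0.001, -1.0]]
wrist_force: [-0.4, 0.1, 0.2]
gripper_width: 0.01
gripper_force: 0.0
```

{"name": "jog_arm", "arguments": {
  "rows": [
    [[-0.001, 0.006, 0, -0.06], [-0.001, 0.006, 0, -0.06], [-0.001, 0.006, 0, -0.06], [-0.001, 0.006, 0, -0.06], [0, 0, 0, 0]]
  ]
}}

```text
time_s: 7.8
tcp_pos: [0.5395, -0.1876, 0.2987]
ee_rot: [[0.654, -0.757, 0.001], [-0.757, -0.654, 0.0], [0.001, -0.001, -1.0]]
wrist_force: [-0.6, 0.8, 0.8]
gripper_width: 0.004
gripper_force: 0.2
```

Run:
```python
from h import *
from station import *
s=sense();R=np.array(s['ee_rot']);p=np.array(s['tcp_pos']);print(s['time_s'],p,s['wrist_force'],R[:,1])
d=(p-[.5865,-.279,0])[:2];print('center from axis in tool',R[:2,:2].T@d)
im=capture('side')[:,:,::-1];cv2.imwrite('pics/side2.png',im)
cv2.imwrite('pics/c4.png',cv2.resize(im[170:290,310:470],(640,480),interpolation=cv2.INTER_CUBIC))
```

```text
7.8 [ 0.53949497 -0.18764381  0.2986858 ] [-0.60530404  0.81160387  0.84606348] [-0.75683272 -0.65360818 -0.00076583]
center from axis in tool [-0.09986425 -0.02413621]
```

View pics/c4.png

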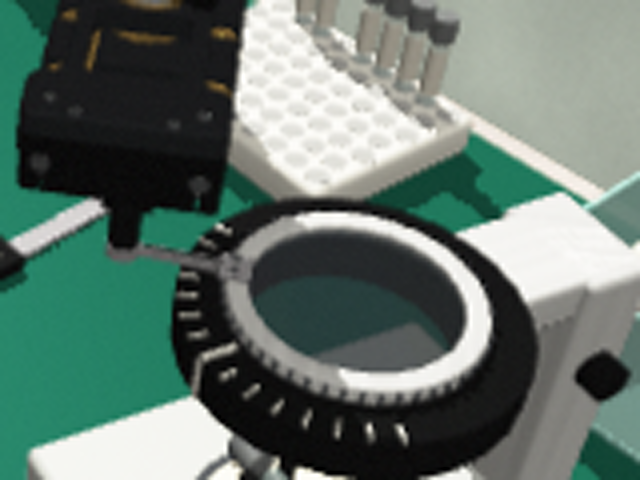

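The lever is moving, with the post just in front of the fingers at composite (122,250) and about four marks left to the long mark at (215,355). I'll go on along the arc.

{"name": "jog_arm", "arguments": {
  "rows": [
    [[-0.001, 0.006, 0, -0.06], [-0.001, 0.006, 0, -0.06], [-0.001, 0.006, 0, -0.06], [-0.001, 0.006, 0, -0.06], [-0.001, 0.006, 0, -0.06], [-0.001, 0.006, 0, -0.06], [-0.001, 0.006, 0, -0.06], [-0.001, 0.004, 0, -0.04], [0, 0, 0, 0]]
  ]
}}

```text
time_s: 8.98
tcp_pos: [0.5053, -0.2191, 0.2983]
ee_rot: [[0.921, -0.389, -0.0], [-0.389, -0.921, -0.0], [-0.0, 0.0, -1.0]]
wrist_force: [-1.0, 0.6, 0.1]
gripper_width: 0.001
gripper_force: 0.2
```

Run:
```python
from h import *
from station import *
s=sense();R=np.array(s['ee_rot']);p=np.array(s['tcp_pos']);print(s['time_s'],p,s['wrist_force'],R[:,1])
d=(p-[.5865,-.279,0])[:2];print('center from axis in tool',R[:2,:2].T@d)
im=capture('side')[:,:,::-1];cv2.imwrite('pics/side3.png',im)
t=capture('top')[:,:,::-1];cv2.imwrite('pics/top3.png',t)
a=cv2.resize(im[200:290,330:450],(480,360),interpolation=cv2.INTER_CUBIC);b=cv2.resize(t[142:217,340:420],(320,300),interpolation=cv2.INTER_CUBIC)
cv2.imwrite('pics/c5.png',np.hstack([a,cv2.copyMakeBorder(b,0,60,0,0,0)]))
```

```text
8.975 [ 0.50528376 -0.21907331  0.29833655] [-1.02663494  0.62499165  0.11638196] [-3.88560057e-01 -9.21423396e-01  8.88686322e-05]
center from axis in tool [-0.09811966 -0.02366047]
```

View pics/c5.png

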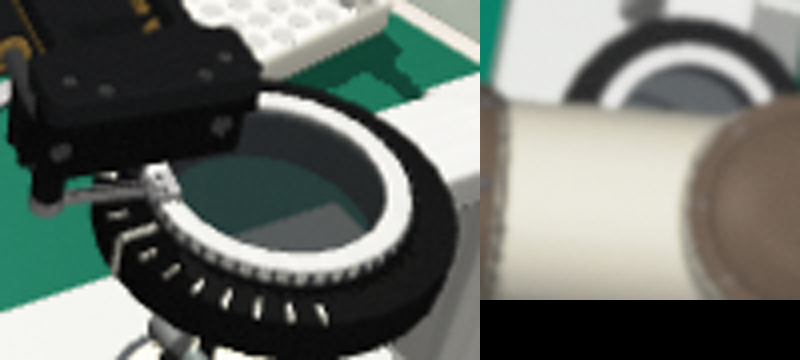

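The lever now lies at composite (45,207)–(165,185), about two short marks before the long mark at (118..157, 240..226). I'll compute the remaining angle from the side view.

Run:
```python
from h import *
P=lambda x,y,z:plane('side',(330+x/4,200+y/4),z)[:2]
ang=lambda v:np.degrees(np.arctan2(v[1],v[0]))%360
a=P(60,203,.2155);b=P(145,186,.2155)   # lever ends
i,o=P(157,226,.206),P(118,240,.206)   # long mark
print('lever',a,b,ang(a-b),'mark',i,o,np.linalg.norm(o-i),ang(o-i))
for c in(plane('side',(399.6,243.5),.217)[:2],plane('side',(399.17,244.93),.217)[:2],np.array([.5865,-.279])):
    print(c,'post',ang(P(46,205,.2155)-c),'lever mid',ang((a+b)/2-c),'mark',ang((i+o)/2-c),np.linalg.norm((i+o)/2-c))
```

```text
lever [ 0.50245192 -0.23985579] [ 0.53783514 -0.25330043] 159.1946071388319 mark [ 0.53282834 -0.26685933] [ 0.51421163 -0.26314498] 0.018983635952810274 168.71667435539865
[ 0.58661643 -0.28194968] post 153.52562641351764 lever mid 151.98166109876075 mark 164.96537277480866 0.06533284218974227
[ 0.58340291 -0.28384883] post 151.69617784463955 lever mid 149.49455465983442 mark 162.5298887146389 0.06277867505146538
[ 0.5865 -0.279 ] post 155.02810994793322 lever mid 153.95978200570306 mark 167.46921087807053 0.0645168337755933
```

About 12.5–13° (0.22 rad) is left, so I'll push 0.17 rad and look again.

{"name": "jog_arm", "arguments": {
  "rows": [
    [[-0.001, 0.006, 0, -0.06], [-0.001, 0.006, 0, -0.06], [-0.001, 0.005, 0, -0.05], [0, 0, 0, 0], [0, 0, 0, 0]]
  ]
}}

```text
time_s: 9.7
tcp_pos: [0.497, -0.2341, 0.2983]
ee_rot: [[0.974, -0.227, 0.0], [-0.227, -0.974, -0.0], [0.0, 0.0, -1.0]]
wrist_force: [0.3, -0.5, -0.1]
gripper_width: 0.005
gripper_force: 0.1
```

Run:
```python
from h import *
from station import *
s=sense();R=np.array(s['ee_rot']);p=np.array(s['tcp_pos']);print(s['time_s'],p,R[:,1])
d=(p-[.5865,-.279,0])[:2];print('center from axis in tool',R[:2,:2].T@d)
im=capture('side')[:,:,::-1];cv2.imwrite('pics/side4.png',im)
cv2.imwrite('pics/c6.png',cv2.resize(im[225:285,330:410],(800,600),interpolation=cv2.INTER_CUBIC))
```

```text
9.7 [ 0.49698903 -0.23409604  0.29827134] [-2.26722799e-01 -9.73959278e-01  3.11461654e-04]
center from axis in tool [-0.09736079 -0.02344045]
```

View pics/c6.png

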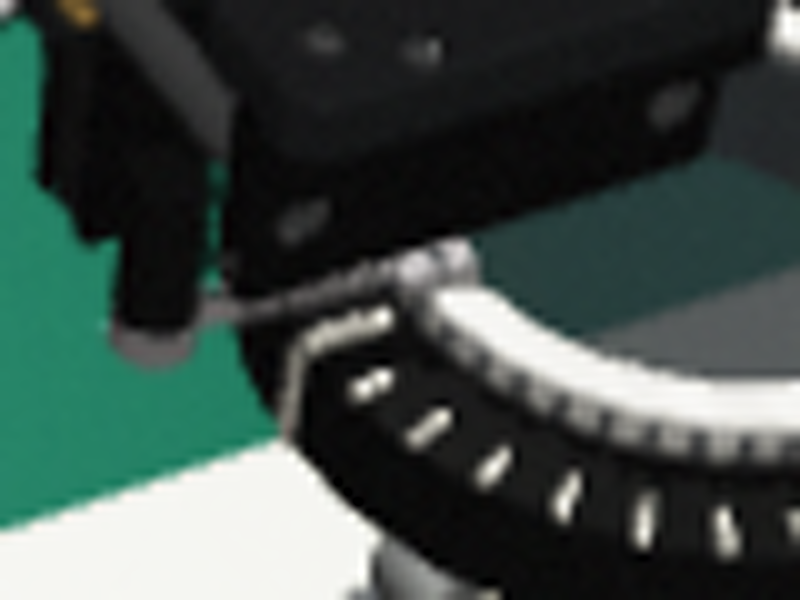

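The lever runs (205,310)–(395,270) in this 10x crop, and the long mark (308,342)–(390,317) is just beyond it.

Run:
```python
from h import *
P=lambda x,y,z:plane('side',(330+x/10,225+y/10),z)[:2]
ang=lambda v:np.degrees(np.arctan2(v[1],v[0]))%360
a=P(210,309,.2155);b=P(385,272,.2155);i,o=P(390,317,.206),P(308,342,.206)
print(ang(a-b),ang(o-i))
for c in(plane('side',(399.6,243.5),.217)[:2],np.array([.5865,-.279])):
    print('post',ang(P(152,332,.213)-c),'lever mid',ang((a+b)/2-c),'mark',ang((i+o)/2-c))
    for q in (a,b): print(np.linalg.norm(q-c))
```

```text
159.76286528164195 165.561067222896
post 161.69281844390446 lever mid 162.31530798126724 mark 164.70896419169404
0.08874823879927063
0.05789255579453499
post 163.31482474154927 lever mid 164.51296595484368 mark 167.2543348716548
0.0877634146077172
0.0569867888502182
```

Both estimates give about 3° (0.052 rad) remaining. I'll push that, then back off along -y of the tool and rise, and look from a clear place.

{"name": "jog_arm", "arguments": {
  "rows": [
    [[-0.0005, 0.0025, 0, -0.025], [-0.0005, 0.0025, 0, -0.025], [0, 0, 0, 0], [0, 0, 0, 0]]
  ]
}}

```text
time_s: 10.25
tcp_pos: [0.4948, -0.2388, 0.2983]
ee_rot: [[0.984, -0.177, 0.0], [-0.177, -0.984, -0.0], [0.0, 0.0, -1.0]]
wrist_force: [0.6, 1.2, -0.3]
gripper_width: 0.006
gripper_force: 0.4
```

{"name": "jog_arm", "arguments": {
  "rows": [
    [[0, -0.01, 0, 0], [0, -0.02, 0, 0], [0, -0.01, -0.03, 0], [0, -0.03, -0.04, 0], [0, -0.04, 0, 0], [0, -0.05, 0, 0], [0, -0.05, 0, 0], [0, -0.05, 0, 0], [0, -0.03, 0, 0], [0, -0.01, 0, 0], [0, 0, 0, 0]]
  ]
}}

```text
time_s: 11.62
tcp_pos: [0.5476, 0.0568, 0.3681]
ee_rot: [[0.984, -0.176, -0.0], [-0.176, -0.984, -0.0], [-0.0, 0.0, -1.0]]
wrist_force: [-0.2, -0.4, -0.4]
gripper_width: 0.004
gripper_force: 0.0
```

Run:
```python
from h import *
from station import *
s=sense();print(s['time_s'],s['tcp_pos'],s['wrist_force'])
im=capture('side')[:,:,::-1];t=capture('top')[:,:,::-1];cv2.imwrite('pics/side5.png',im);cv2.imwrite('pics/top5.png',t)
r=lambda i,x,y,w,h:cv2.resize(i[y:y+h,x:x+w],(400,400),interpolation=cv2.INTER_CUBIC)
a=np.hstack([r(t,360,170,50,50),r(im,330,225,50,50)])
cv2.imwrite('pics/c7.png',np.vstack([a,cv2.resize(np.hstack([t[100:310,140:420],im[120:330,180:460]]),(534,200))[:,:,:] if 0 else np.hstack([cv2.resize(t[150:300,140:420],(400,200)),cv2.resize(im[150:290,180:460],(400,200))])]))
```

```text
11.625 [0.54764124 0.05682191 0.36812059] [-0.15110102 -0.42873153 -0.43820148]
```

View pics/c7.png

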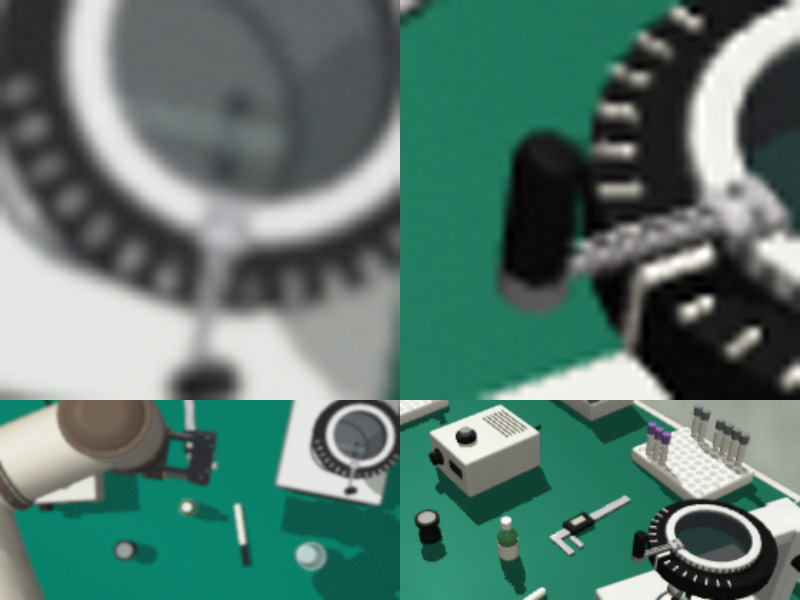

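The arm is clear, the bystanders look undisturbed, and the lever lies on the long mark. In the top crop it crosses at (210,265) between the neighbouring short marks at (168,278) and (253,290). Now the residual angle, allowing for the height difference.

Run:
```python
from h import *
ang=lambda v:np.degrees(np.arctan2(v[1],v[0]))%360
T=lambda x,y,z:plane('top',(360+x/8,170+y/8),z)[:2]
S=lambda x,y,z:plane('side',(330+x/8,225+y/8),z)[:2]
c=plane('top',(391.85,176.2),.217)[:2]
m=(ang(T(168,278,.206)-c)+ang(T(253,290,.206)-c))/2
print('top: lever',[ang(T(x,y,.2155)-c) for x,y in((222,235),(211,270),(206,330))],'post',ang(T(204,380,.25)-c),'mark',m,ang(plane('top',(386.2,203.2),.206)[:2]-c))
for c in(plane('side',(399.6,243.5),.217)[:2],np.array([.5865,-.279])):
  print('side: lever',[ang(S(x,y,.218)-c) for x,y in((185,253),(250,232),(310,212))],'post',ang(S(148,148,.25)-c),ang(S(133,290,.213)-c),'mark',ang((S(310,252,.206)+S(243,273,.206))/2-c))
```

```text
top: lever [np.float64(168.015731650606), np.float64(166.76574127229804), np.float64(168.051638740913)] post 164.52304847619274 mark 169.13803335343704 168.13624828452328
side: lever [np.float64(164.93562471673764), np.float64(164.5245427494585), np.float64(163.79325090774654)] post 164.16825245214045 165.68096577394226 mark 164.28926854945013
side: lever [np.float64(166.79693266535105), np.float64(166.77439182799105), np.float64(166.5908516484607)] post 165.8123595372481 167.32341260424394 mark 166.81507427563412
```

The two views put the lever within about 1° of the mark (tolerance 3°), and the arm touches nothing. Handing in.

```bash
python3 -c "
from station import *
print(finish_job())"
```

```text
the job is handed in; nothing more can be done
None
```

I pressed the lamp button to its stop and released it, pushed the analyser's lever to within about 1° of the long mark (3° allowed), left the bystanders undisturbed as far as the pictures show, and handed the job in; no verdict was returned.

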